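# Drift a headed bush out of its drilling block into the catch tray

## Task

Slide the catch tray along the desk until it stands against the drilling block, below the head of the brass bush that sticks out of one of the two bores. Lay the steel drift rod in the V-guide of that same bore, and with the tray in place push it through until the bush comes out at the far side and drops into the tray. Move the bush only with the drift, leave the wooden dowel and the spectacles alone, and leave the drift lying in its guide.

Things in the scene. Friction and masses are not known exactly. Their poses are not given: they have to be found in the camera images.
- jig: Push-out jig fixed to the desk: drilling block on a 118 mm wide, 12 mm thick plywood base (y -125 to 30 mm) with V-guides. Origin on the desk, mid-width; z up; y is the way parts are pushed out. Two 23.5 mm bores run through the block along y at x = -28 and x = +28 mm, axes 45 mm above the desk; entry face at y = 30 mm, exit face at y = 70 mm. Bare desk beyond the exit face.
- block_top (a point): Middle of the top of the aluminium block: 118 mm wide (jig x), 40 mm thick (jig y), 75 mm tall. Axes as the jig's. Two spring plungers with knobs (tops 87 mm above the desk) stand over the bores, each pressing with about 4 N on the part in its bore, so pushing a part along takes roughly 4 to 10 N.
- guide0 (a point): Middle of the finger gap of the V-guide before the bore at jig x = -28 mm, on the bore's axis, 45 mm above the desk; axes as the jig's. Dark steel 45-degree Vs, 34 mm wide at the mouth, tops 52 mm above the desk, lie from 28 to 92 mm ahead of it (+y) and 28 to 40 mm behind it; the gap between is free. A 14 mm rod lying in the Vs is on the bore's axis. Entry face 104 mm ahead.
- guide1 (a point): The same for the other V-guide and bore, at jig x = +28 mm.
- bush: Headed brass bush, 180 g, loose in one of the two bores (which one varies): barrel 22 mm diameter, 40 mm long, then a 34 mm head, 10 mm thick, against the exit face; 9 mm hole, which the drift cannot enter. Origin on its axis, mid-barrel: 20 mm from the entry end, which starts flush with the entry face, 30 mm from the outer end. y along it towards the head, at first along the jig's y.
- dowel: Plain light wooden dowel, 22 mm diameter, 50 mm long, in the other bore, sticking out 10 mm at the exit side and without a head. Origin on its axis, 20 mm from its entry end; y along it. It stays where it is.
- tray: Grey plastic catch tray, 220 g, loose on the desk: 84 mm (x) by 90 mm (y), 20 mm high, walls and floor 4 mm; origin under the middle of its floor, z up. A grip lug stands on its +y side. Its -y side goes against the block's exit face, with its y along the jig's y. It starts 75 to 115 mm farther out, off to one side, turned by up to 0.35 rad.
- tray_lug (a point): Middle of the tray's grip lug: a block 14 mm wide (tray x), 30 mm deep (tray y, 45 to 75 mm from the tray's origin) and 45 mm tall from the desk; this point is 61 mm from the tray's origin along its y and 22.5 mm above the desk. Axes as the tray's.
- drift_mid (a point): Middle of the drift: plain round steel rod, 14 mm diameter, 196 mm long, 230 g, flat ends; x along the rod. It starts in a wooden brush rest, axis 20 mm above the desk, within 0.4 rad of the jig's y. The rest's two notched blocks, 12 mm along the rod, 27 mm tall, stand about 60 mm (up to 70) either side of its middle; between them it is free but for a 4 mm strip.
- spectacles: Green-rimmed spectacles standing open on the desk, 120 mm wide, 50 mm tall; origin on the desk under the nose bridge, sides reach 130 mm along -x. Not to be disturbed.
Things that resemble listed ones, but are neither listed nor needed, are in the scene too. What is shaped like the part that bears drift_mid but red is not meant. Of the things that look like the tray, the larger one is meant.

How it is judged:
On the way:
1. the drift is pushing the bush: in line with it, against its entry end, with the bush driven at least 10 mm out while it is still in the bore and the tray stands before it (y of bush in the frame of jig between 0.0605 and 0.092 m and z of bush in the frame of jig between 0.037 and 0.052 m and x of bush in the frame of tray between -0.035 and 0.035 m and y of bush in the frame of tray between -0.09 and 0.03 m and x of drift_mid in the frame of bush between -0.012 and 0.012 m and z of drift_mid in the frame of bush between -0.012 and 0.012 m and y of drift_mid in the frame of bush between -0.126 and -0.112 m), for 0.1 s.
At the end, for the whole second after the job is handed in: The bush lies at rest inside the tray (its middle within the walls, under 37 mm above its underside), the tray stands flat on the desk, the drift lies in the guide or bore (within 0.12 rad of the bore, its middle over 35 mm above the desk), and the dowel is within 5 mm of where it was (x of bush in the frame of tray between -0.042 and 0.042 m and y of bush in the frame of tray between -0.045 and 0.045 m and z of bush in the frame of tray between 0 and 0.037 m and height (world z) of tray below 0.005 m and angle between tray's own z axis and vertical below 0.08 rad and linear speed of bush below 0.03 m/s and z of drift_mid in the frame of jig above 0.035 m and angle between the x axis of drift_mid and the y axis of jig, either way round below 0.12 rad and x of drift_mid in the frame of jig between -0.045 and 0.045 m and y of drift_mid in the frame of jig between -0.12 and 0.03 m and distance of dowel from where it was at the start of the episode below 0.005 m); the robot touches nothing.
It fails at once if the fingers or arm touch the bush (contact force between any of the fingers, the arm and bush above 0.5 N).
It fails at once if the wooden dowel is moved more than 5 mm (distance of dowel from where it was at the start of the episode above 0.005 m).
It fails at once if the spectacles are moved more than 20 mm (distance of spectacles from where it was at the start of the episode above 0.02 m).
It also fails if it takes over 62 s, if anything falls off the work surface, if the arm or the gripper's body presses on something with over 40 N, if the wrist force passes 120 N, or if a joint passes its speed limit or range.

## Robot

A 6-joint arm with a two-finger parallel gripper is mounted at the origin on the work surface. World frame = base frame: x ahead of the robot, y to its left, z up, the work surface at z = 0. Lengths are in m, angles in rad, forces in N, time in s.
With the tool pointing down it reaches from about 0.375 to 0.75 m from the base axis. Payload 9 kg.
Tool frame: the origin (TCP) lies where the fingers leave the gripper's body, on its centre line; the fingertips stand 73 mm ahead of it and the grasp point (between the pads) lies 54 mm ahead of it; z points along the fingers, y is the line along which they close (so a half turn about z gives the same grasp; the last joint's range is limited). The gripper opens to 85 mm and grips with 20 to 120 N. Pads are 22 mm wide; open, the fingers measure 114 mm over their backs; the gripper's body (76 mm by 85 mm) begins 54 mm behind the grasp point. The pads swing forward as they close: fully open they stand 13 mm farther back than shut.
Start: joints at [-1.541, 0.104, 0.097, 1.564, 0, 1.353], TCP at [0.147, -0.582, 0.304] pointing down, gripper open.
Joint ranges: [-2.99, 2.99], [-0.84, 1.86], [-1.1, 1.16], [-1.84, 2.11], [-1.51, 1.56], [-3.14, 3.14]. Speed limits (rad/s): [2.22, 2.22, 2.57, 3.14, 3.14, 3.14].

## Interface

Orientations are given as a unit quaternion [w, x, y, z].
In Python, from cell import manip, effector, camera, ticket gives the robot as it stands. The module is installed in compiled form; this text tells all that it offers. Calls block until the motion is done:
- manip.move_to(position, orientation): joint-space move of the TCP to a pose.
- manip.movel(position, rate=0.15, frame=None, stop_force=None): straight line of the TCP; frame=None keeps the orientation; rate is the mean speed in m/s. With stop_force (N) it stops when the force on the tool has changed by that much, and returns True; else False.
- manip.movej(angles): joint-space move.
- effector.grip(opening): finger opening in m; the grip force is fixed at half the most; returns when the fingers have stopped.
- manip.dwell(seconds).
- manip.solve_ik(position, orientation): joint angles nearest the present ones, or None.
- camera(name): name is "side" or "top"; returns a dict with "pixels" (400x640x3 uint8, red, green, blue), "mtx" (3x3 intrinsics, pixels), "k1" (the pictures are not rectified: a ray, as slopes to the right and down, at radius r is drawn at 1 + k1 r^2 times it, then the intrinsics apply), "origin" and "orientation" of the camera in the world. Camera axes: x right, y down, z forward; pixel columns grow to the right and rows downward; lengths in m; the calibration is good to about 2 mm. A picture is of the moment at which its call begins. There is no depth.
A pose or a line that the arm cannot do raises manip.MotionError and nothing moves.
- ticket.job_done(): hands the job in; it is judged then, once.
Readings, each from a call of its own:
- manip.get_time_s(): time.
- manip.get_joints(): joint angles.
- manip.get_dq(): joint speeds.
- manip.get_joint_efforts(): joint torques, N m.
- manip.get_ee_pos(): TCP position.
- manip.get_orientation(): TCP orientation.
- manip.get_force(): force on the tool from outside, world axes, zero at the start.
- manip.get_torque(): the same for the moment, N m.
- manip.get_gripper_width(): finger opening in m.
- manip.get_grip_force(): force on a finger pad.
Only numpy, scipy, OpenCV 4.12 (cv2) and the standard library are available. Lean on these libraries where they do the work, as an engineer would, in place of code of your own. Each camera call takes 0.05 s, during which the arm holds its last target. There are 200 camera calls.

## Working session

There is one attempt and no reset: what is moved stays moved. The work goes in short steps, each a Python script; the robot and the scene stay as the last script left them, time stands still between calls to the robot, and variables do not carry over. Pictures are saved under pics/ and viewed, at most 10 in all, crops included, and the job is handed in when it is done.

```bash
mkdir -p pics
python3 - <<'E'
from cell import manip, effector, camera, ticket
import cv2,numpy as np,pickle
for n in("top","side"):
    c=camera(n);pickle.dump(c,open(f"pics/{n}0.pkl","wb"));cv2.imwrite(f"pics/{n}0.png",cv2.resize(c["pixels"][:,:,::-1],(800,500),interpolation=cv2.INTER_CUBIC))
    print(n,c["mtx"].tolist(),c["k1"],c["origin"],c["orientation"])
E
```

```text
top [[486.13111674871345, 0.0, 317.096635646624], [0.0, 486.13111674871345, 208.18727692380475], [0.0, 0.0, 1.0]] -0.12361019099254676 [0.36379324 0.02071561 1.40854735] [-0.03507601  0.70840763 -0.70357636  0.04368763]
side [[506.1309511018267, 0.0, 321.0938079123726], [0.0, 506.1309511018267, 203.72788894751687], [0.0, 0.0, 1.0]] -0.060101060370145946 [0.14966682 0.86092131 0.85186136] [ 0.08001583 -0.18598854  0.88498881 -0.41928575]
```

View pics/top0.png

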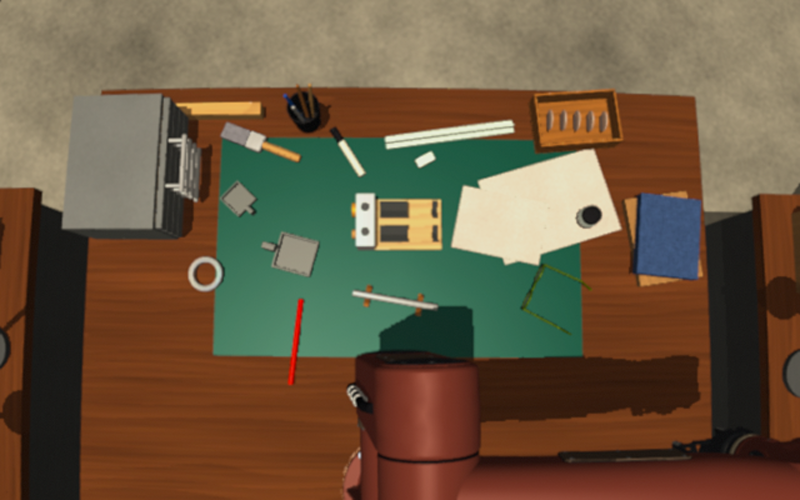

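View pics/side0.png

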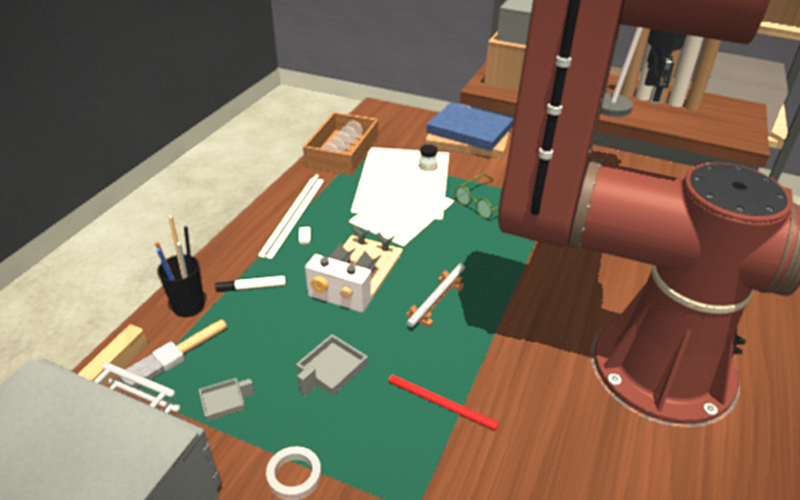

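The top view (800-px scale) shows these items:
- **Jig:** the white block is at (365,220), with its exit face to the left (+Y).
- **Bush:** the brass head is at (354,207) and looks like the far bore.
- **Tray:** there are two candidates, at (295,255) and (240,198). The larger, (295,255), fits.
- **Drift:** the steel rod at (395,299) in the notched rest is the one meant. The red bar at (296,340) is the decoy.
- **Spectacles:** at (550,300).

Next I measure these positions and check the picks in an enlarged crop.

```bash
cat > h.py <<'E'
import cv2,numpy as np
from scipy.spatial.transform import Rotation as R
def rot(q): return R.from_quat([q[1],q[2],q[3],q[0]]).as_matrix()
def cast(c,px,z):
    """pixels (640x400) -> world points on the plane at height z"""
    px=np.atleast_2d(px).astype(float)
    u=cv2.undistortPoints(px[:,None],c["mtx"],np.array([c["k1"],0,0,0,0.]))[:,0]
    d=np.c_[u,np.ones(len(u))]@rot(c["orientation"]).T
    o=np.array(c["origin"]); return o+d*((z-o[2])/d[:,2])[:,None]
def proj(c,P):
    Rm=rot(c["orientation"]).T
    p=(np.atleast_2d(P)-c["origin"])@Rm.T; u=p[:,:2]/p[:,2:]
    u=u*(1+c["k1"]*(u**2).sum(1,keepdims=True))
    return u@np.diag([c["mtx"][0,0],c["mtx"][1,1]])+np.array(c["mtx"])[:2,2]
def rects(mask,amin):
    n=cv2.findContours(mask.astype(np.uint8),cv2.RETR_EXTERNAL,cv2.CHAIN_APPROX_NONE)[0]
    return [(cv2.contourArea(k),cv2.minAreaRect(k),k) for k in n if cv2.contourArea(k)>amin]
E
python3 - <<'E'
from h import *
import pickle
t=pickle.load(open("pics/top0.pkl","rb"));s=pickle.load(open("pics/side0.pkl","rb"))
im=t["pixels"];hsv=cv2.cvtColor(im,cv2.COLOR_RGB2HSV);H,S,V=[hsv[...,i].astype(int) for i in range(3)]
roi=np.zeros(H.shape,bool);roi[120:285,170:470]=1
for nm,m in(("white",(S<45)&(V>150)&roi),("grey",(S<60)&(V>80)&(V<190)&roi),("wood",(H>10)&(H<28)&(S>70)&(V>140)&roi)):
    for a,r,k in rects(m,40): print(nm,a,[np.round(x,1) for x in r])
for (x,y) in((316,204),(240,203),(190,160),(295,168),(283,167)): print((x,y),im[y,x],hsv[y,x])
a=cv2.resize(im[130:280,170:370],(800,600),interpolation=cv2.INTER_CUBIC)
b=cv2.resize(s["pixels"][180:330,150:390],(800,500),interpolation=cv2.INTER_CUBIC)
cv2.imwrite("pics/cropt.png",a[:,:,::-1]);cv2.imwrite("pics/crops.png",b[:,:,::-1])
E
```

```text
white 177.5 [array([314.9, 239.8]), array([67.1,  3.8]), np.float64(10.0)]
white 59.0 [array([173. , 218.5]), array([ 6., 23.]), np.float64(0.0)]
white 547.5 [array([236.9, 203.5]), array([25.9, 23.2]), np.float64(15.3)]
white 134.0 [array([417.7, 168. ]), array([14. , 16.4]), np.float64(10.3)]
white 595.0 [array([291.5, 175.5]), array([41., 15.]), np.float64(90.0)]
white 97.0 [array([447.8, 145.8]), array([16.4,  9.8]), np.float64(71.6)]
white 98.0 [array([339.5, 127. ]), array([ 7.6, 15.2]), np.float64(63.4)]
white 51.5 [array([282.7, 129.3]), array([24.1,  3.1]), np.float64(56.3)]
grey 311.5 [array([315.4, 239.8]), array([69.9,  6.3]), np.float64(10.3)]
grey 942.0 [array([230. , 201.5]), array([44., 30.]), np.float64(14.9)]
grey 69.5 [array([464.5, 173.5]), array([17.,  9.]), np.float64(90.0)]
grey 430.5 [array([191.8, 160.3]), array([25.5, 20.5]), np.float64(45.0)]
grey 48.0 [array([410.4, 167.9]), array([ 89.7, 103. ]), np.float64(87.6)]
grey 126.5 [array([339.8, 127.1]), array([ 8.9, 16.5]), np.float64(63.4)]
wood 1986.0 [array([326.5, 179. ]), array([40., 53.]), np.float64(90.0)]
wood 85.5 [array([227.3, 122.1]), array([24.6,  5.7]), np.float64(20.6)]
(316, 204) [ 59 116  90] [ 76 125 116]
(240, 203) [157 150 131] [ 22  42 157]
(190, 160) [144 139 122] [ 23  39 144]
(295, 168) [229 228 214] [ 28  17 229]
(283, 167) [236 199  69] [ 23 180 236]
```

View pics/cropt.png

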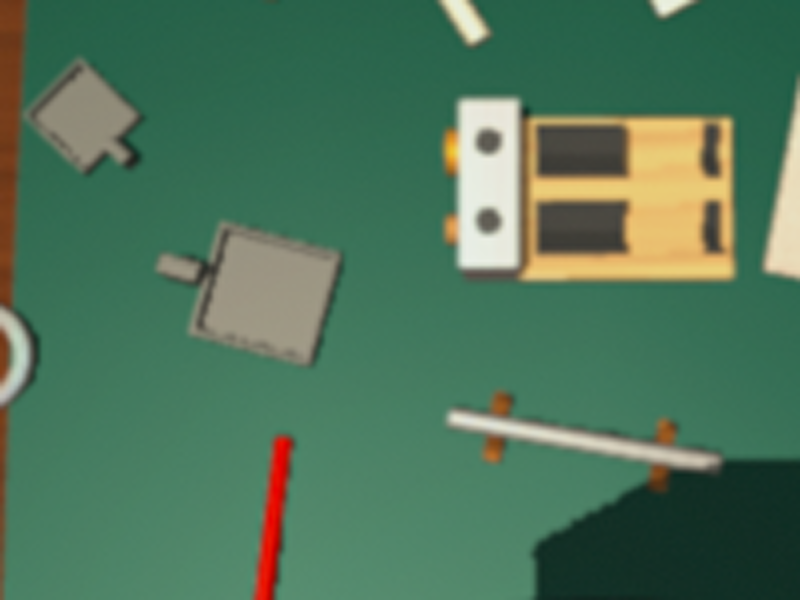

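View pics/crops.png

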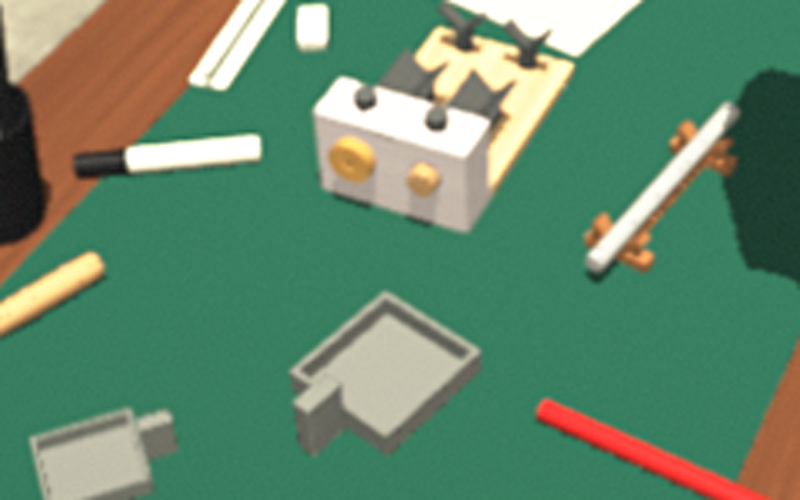

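Crops: the head with the hole is at top-crop (450,152) and side-crop (350,157), so the bush is in the jig +x bore (guide1). The plain dowel is at side-crop (423,180). The larger tray is at top-crop (265,293), with its lug at (178,267). The drift runs from (450,417) to (720,463).

```bash
cat > meas.py <<'E'
from h import *
def yaw(p,q): d=q-p; return np.arctan2(d[1],d[0])
def axes(P):   # edge direction (mod 90) of a 4-corner rectangle in world, averaged
    a=[yaw(P[i],P[(i+1)%4]) for i in range(4)]
    return np.angle(np.mean(np.exp(4j*np.array(a))))/4
def measure(t,boxes=False):
    im=t["pixels"];hsv=cv2.cvtColor(im,cv2.COLOR_RGB2HSV)
    k=8; hs=cv2.resize(im,None,fx=k,fy=k,interpolation=cv2.INTER_CUBIC); hs=cv2.cvtColor(hs,cv2.COLOR_RGB2HSV)
    H,S,V=[hs[...,i].astype(int) for i in range(3)]
    def win(x0,y0,x1,y1):
        m=np.zeros(H.shape,bool); m[y0*k:y1*k,x0*k:x1*k]=1; return m
    up=lambda p:(np.array(p)+.5)/k-.5
    out={}
    r=max(rects((S<60)&(V>165)&win(275,145,310,205),500),key=lambda q:q[0]); b=cast(t,up(cv2.boxPoints(r[1])),.075); out["block"]=b.mean(0),axes(b),b
    r=max(rects((H>10)&(H<28)&(S>70)&(V>130)&win(301,150,360,210),500),key=lambda q:q[0]); b=cast(t,up(cv2.boxPoints(r[1])),.012); out["base"]=b.mean(0),axes(b),b
    g=((S<75)&(V>60)&(V<215)&win(200,175,265,225)).astype(np.uint8)
    g=cv2.morphologyEx(g,cv2.MORPH_CLOSE,np.ones((25,25)))
    core=cv2.morphologyEx(g,cv2.MORPH_OPEN,cv2.getStructuringElement(cv2.MORPH_ELLIPSE,(121,121)))
    r=max(rects(core,5000),key=lambda q:q[0]); b=cast(t,up(cv2.boxPoints(r[1])),.02); out["tray"]=b.mean(0),axes(b),b
    lug=cv2.morphologyEx(g&~cv2.dilate(core,np.ones((9,9))),cv2.MORPH_OPEN,np.ones((9,9)))
    r=max(rects(lug,300),key=lambda q:q[0]); b=cast(t,up(cv2.boxPoints(r[1])),.045); out["lug"]=b.mean(0),axes(b),b
    r=max(rects((S<75)&(V>110)&win(275,225,360,255),500),key=lambda q:q[0]); b=cast(t,up(cv2.boxPoints(r[1])),.023); out["rod"]=b.mean(0),axes(b),b
    return out
E
python3 - <<'E'
from meas import *
import pickle
np.set_printoptions(precision=4,suppress=True)
t=pickle.load(open("pics/top0.pkl","rb"))
for n,(c,a,b) in measure(t).items():
    print(n,c,"yaw",round(a,4),"sides",np.linalg.norm(b-np.roll(b,1,0),axis=1));print(b[:,:2].tolist() if n in("rod","tray") else "")
E
```

```text
block [0.6048 0.0767 0.075 ] yaw 0.0051 sides [0.0424 0.1192 0.0429 0.1192]

base [ 0.6057 -0.0236  0.012 ] yaw 0.0089 sides [0.1205 0.1539 0.1207 0.1523]

tray [0.5332 0.2406 0.02  ] yaw -0.2575 sides [0.099  0.0889 0.0997 0.0885]
[[0.5031569939409994, 0.29936467948335677], [0.5893556941580294, 0.27777108737450623], [0.5629790927328543, 0.1816425748759311], [0.4773099281169308, 0.2037638501598079]]
lug [0.5481 0.2986 0.045 ] yaw -0.2315 sides [0.0304 0.0193 0.0305 0.0193]

rod [0.4217 0.0104 0.023 ] yaw -0.1269 sides [0.1983 0.0383 0.1989 0.0382]
[[0.41526664008669645, 0.1111904684337788], [0.45324652890938055, 0.10660079824942939], [0.428095373729525, -0.09066353029334619], [0.3901879858711941, -0.08555989945139694]]
```

```bash
cat > act.py <<'E'
from meas import *
from cell import manip, effector, camera, ticket
def quats(psi):  # tool down, fingers closing along world yaw psi (both half turns)
    for p in (psi,psi+np.pi):
        y=np.array([np.cos(p),np.sin(p),0]); z=np.array([0,0,-1.])
        q=R.from_matrix(np.c_[np.cross(y,z),y,z]).as_quat(); yield [q[3],*q[:3]]
def down(pos,psi):
    j0=np.array(manip.get_joints()); best=None
    for q in quats(psi):
        j=manip.solve_ik(pos,q)
        if j is not None and abs(j[5])<2.7 and (best is None or np.abs(j-j0).max()<best[0]): best=np.abs(np.array(j)-j0).max(),q
    return best[1]
def g(x,y,z): return [x,y,z+.054]   # TCP for a grasp point
JIG=np.array([.605,.0255]); JY=.007
def jig(x,y):
    c,s=np.cos(JY),np.sin(JY); return JIG+[c*x-s*y,s*x+c*y]
def snap(n):
    import pickle
    c=camera(n); pickle.dump(c,open(f"pics/{n}_last.pkl","wb")); return c
E
python3 - <<'E'
from act import *
import pickle
t=pickle.load(open("pics/top0.pkl","rb"))
print("rod ends",cast(t,[[282.5,234.25],[350,245.75]],.022))
L=np.array([.5475,.2985]); psi=-.25
q=down(g(*L,.15),psi)
manip.move_to(g(*L,.15),q); effector.grip(.05)
print(manip.movel(g(*L,.027),.12,stop_force=15))
effector.grip(0); print("w",manip.get_gripper_width(),manip.get_grip_force(),manip.get_force())
T=jig(.028,.115+.061+.03); q2=down(g(*T,.027),JY)
manip.movel(g(*T,.027),.06,frame=q2)
print(manip.get_force(),manip.get_time_s())
T2=jig(.028,.115+.061-.008)
print(manip.movel(g(*T2,.027),.03,stop_force=15),manip.get_ee_pos(),"nominal",jig(.028,.176),manip.get_force(),manip.get_time_s())
c=snap("top");cv2.imwrite("pics/t2.png",cv2.resize(c["pixels"][100:280,180:420,::-1],(800,600),interpolation=cv2.INTER_CUBIC))
E
```

```text
rod ends [[ 0.44345374  0.1025422   0.022     ]
 [ 0.41195035 -0.09021855  0.022     ]]
False
w 0.013672361392788867 59.584572315216064 [1.89642545 0.67855922 3.52943412]
[-4.86420689  2.33557681  8.77276451] 7.4667
True [0.63213671 0.2019184  0.08184691] nominal [0.63176732 0.20169169] [0.23527702 2.34632982 2.95851228] 8.4417
```

Run:
```python
from act import *
p=np.array(manip.get_ee_pos())
effector.grip(.05); manip.movel(p+[0,0,.12],.2)
M=np.array([.4275,.0065]); a=.160; d=np.array([np.sin(a),np.cos(a)])
G=M-.012*d; psi=-a
q=down(g(*G,.13),psi); manip.move_to(g(*G,.13),q)
c=snap("top");s=snap("side")
cv2.imwrite("pics/t3.png",np.vstack([cv2.resize(c["pixels"][130:280,170:370,::-1],(400,300),interpolation=cv2.INTER_CUBIC),cv2.resize(s["pixels"][150:330,150:390,::-1],(400,300),interpolation=cv2.INTER_CUBIC)]))
print(q,manip.get_joints(),manip.get_time_s())
hs=cv2.cvtColor(cv2.resize(s["pixels"],None,fx=8,fy=8,interpolation=cv2.INTER_CUBIC),cv2.COLOR_RGB2HSV)
```

```text
[np.float64(0.0), np.float64(0.7613534680469531), np.float64(0.6483370240028538), np.float64(0.0)] [-3.20741066e-01 -4.42402462e-01 -6.10598966e-01  1.40231713e+00
  1.00838068e-04  1.40906099e+00] 10.9083
```

View pics/t3.png

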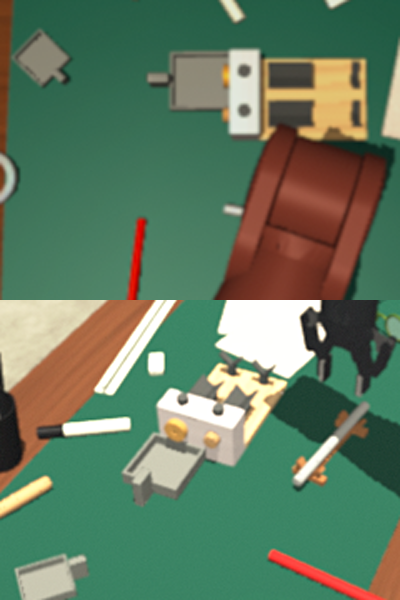

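The tray stands square against the block under the bush head (top half of the picture: tray (200,80)). The drift is still in its rest. I cross-check the drift in the side view, then grasp and lift it.

Run:
```python
from act import *
import pickle
s=pickle.load(open("pics/side_last.pkl","rb"))
e=cast(s,[[330,258.5],[369,214]],.022);print("side rod ends",e)
M=np.array([.4275,.0065]); a=.160; d=np.array([np.sin(a),np.cos(a)]); G=M-.012*d
if np.linalg.norm(e.mean(0)[:2]-M)<.012:
    print("low",manip.movel(g(*G,.020),.12,stop_force=15),manip.get_ee_pos())
    effector.grip(0); print("w",manip.get_gripper_width(),manip.get_grip_force())
    p=np.array(manip.get_ee_pos()); manip.movel([p[0],p[1],.054+.13],.15)
    print(manip.get_force(),manip.get_gripper_width(),manip.get_time_s())
    # to above the guide, gap rear: finger at guide-13 mm
    W=jig(.028,-.074-.013); manip.movel(g(*W,.13),.15,frame=down(g(*W,.13),JY))
    print(manip.get_ee_pos(),manip.get_force(),manip.get_torque(),manip.get_time_s())
s=snap("side");c=snap("top");cv2.imwrite("pics/t4.png",np.hstack([cv2.resize(s["pixels"][120:320,220:420,::-1],(600,600),interpolation=cv2.INTER_CUBIC),cv2.resize(c["pixels"][130:260,270:370,::-1],(200,260))[np.r_[0:260,[259]*340]]]))
```

```text
side rod ends [[ 0.44175119  0.10299487  0.022     ]
 [ 0.41184736 -0.08158806  0.022     ]]
low False [ 0.42606344 -0.00549862  0.07471739]
w 0.011982925695535638 58.45725059509277
[-0.35383843  0.6591676  -1.4456146 ] 0.011721669892507615 13.2917
[ 0.63322587 -0.06112239  0.18390924] [-0.33740161 -0.23624824 -1.83388119] [ 0.00913215  0.00626959 -0.01906556] 14.8667
```

View pics/t4.png

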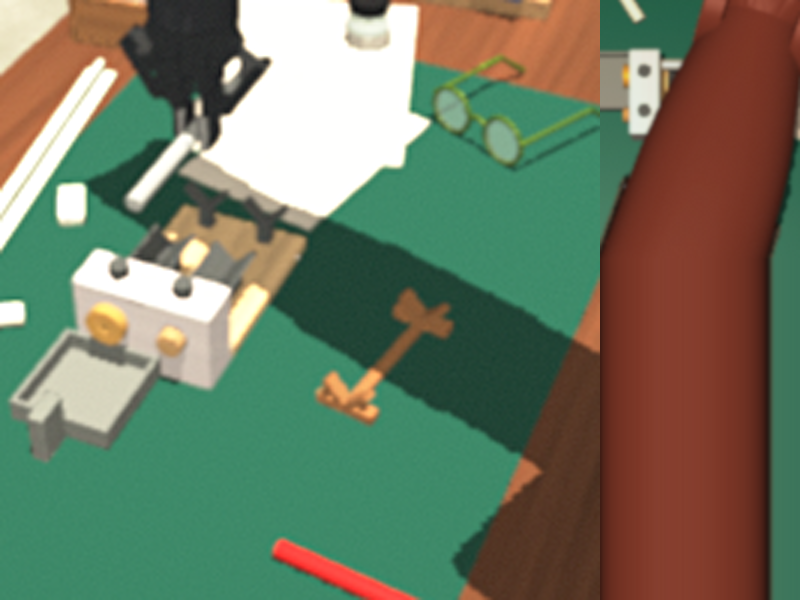

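The drift is held and level above the guide1 side, with its front end at picture (135,198). The rest is empty. I check the front end's position and then lower it into the V.

Run:
```python
from act import *
import pickle
s=pickle.load(open("pics/side_last.pkl","rb"))
e=cast(s,[[220+135/3,120+198/3]],.13)[0];print("front end",e,"want about",jig(.028,.023))
p=np.array(manip.get_ee_pos())
sh=0. if abs(e[1]-jig(.028,.023)[1])<.006 else -.006
manip.movel(g(p[0],p[1]+sh,.065),.1)
print(manip.movel(g(p[0],p[1]+sh,.043),.03,stop_force=8),manip.get_ee_pos()-np.array([0,0,.054]),manip.get_force(),manip.get_torque(),manip.get_time_s())
s=snap("side");cv2.imwrite("pics/t5.png",cv2.resize(s["pixels"][150:270,230:350,::-1],(600,600),interpolation=cv2.INTER_CUBIC))
```

```text
front end [0.63309999 0.04608408 0.13      ] want about [0.63283832 0.04869543]
True [ 0.63381865 -0.06115859  0.04883921] [ 4.90521342 -1.03961511 -0.21745373] [-0.05036183 -1.03074344  0.07484784] 16.3167
```

View pics/t5.png

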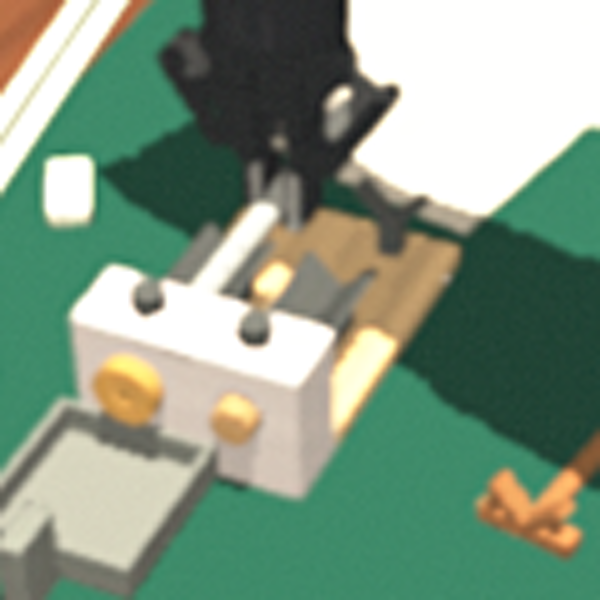

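The drift sits in the right V but touches its near flank (side force +4.9 N in x, 4 mm high). I shift +x until it is centred.

Run:
```python
from act import *
np.set_printoptions(precision=4,suppress=True)
f0=np.array([-.34,-.24,-1.83])
p=np.array(manip.get_ee_pos()); p[2]=.054+.051; manip.movel(p,.05)
p[0]+=.003
for i in range(3):
    manip.movel(p,.05)
    hit=manip.movel(g(p[0],p[1],.0435),.03,stop_force=8)
    f=np.array(manip.get_force())-f0; z=manip.get_ee_pos()[2]-.054
    print(hit,p[0],z,f,manip.get_torque())
    if z<.0465: break
    p[0]+=np.sign(f[0])*min(.003,max(.001,z-.045)); manip.movel([manip.get_ee_pos()[0],p[1],.105],.05)
effector.grip(.03); manip.dwell(.2)
print("open",np.array(manip.get_force()),manip.get_time_s())
s=snap("side");cv2.imwrite("pics/t6.png",cv2.resize(s["pixels"][150:270,230:350,::-1],(600,600),interpolation=cv2.INTER_CUBIC))
```

```text
True 0.6368489458726468 0.04626876504561828 [-1.0198  0.0466  8.2582] [0.0798 0.3889 0.0248]
open [-0.3432  0.3237 -0.164 ] 17.6417
```

View pics/t6.png

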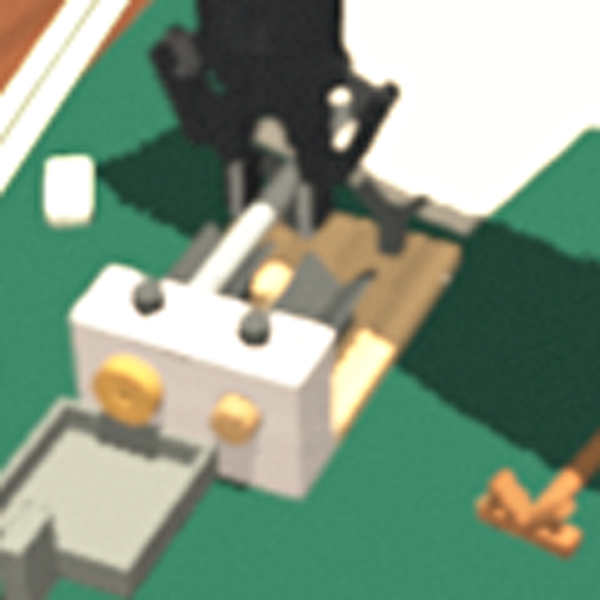

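The drift lies in the V of guide1 and the fingers are open around it. Next I push in strokes within the finger gap.

```bash
cat > push.py <<'E'
from act import *
np.set_printoptions(precision=4,suppress=True)
def stroke(n,back):
    p=np.array(manip.get_ee_pos()); u=np.array([-np.sin(JY),np.cos(JY),0])
    if back: p=p-u*n; manip.movel(p,.08)
    effector.grip(0); w=manip.get_gripper_width(); f0=np.array(manip.get_force())
    for k in range(4):
        hit=manip.movel(p+u*n*(k+1)/4,.03,stop_force=40)
        print("  ",k,hit,np.array(manip.get_force())-f0)
        if hit: break
    manip.dwell(.2); effector.grip(.03); manip.dwell(.1)
    print("w",w,"moved",(np.array(manip.get_ee_pos())-p)[:2],manip.get_time_s())
E
python3 - <<'E'
from push import *
stroke(.024,False)
s=snap("side");cv2.imwrite("pics/t7.png",cv2.resize(s["pixels"][150:270,230:350,::-1],(600,600),interpolation=cv2.INTER_CUBIC))
E
```

```text
0 False [-0.2485 -0.4988  1.3217]
   1 False [-1.1451 -6.2103  0.2512]
   2 False [-1.7322 -6.3374  1.652 ]
   3 False [-1.4798 -7.3605  1.3463]
w 0.012134411363167374 moved [-0.0003  0.0243] 20.0083
```

View pics/t7.png

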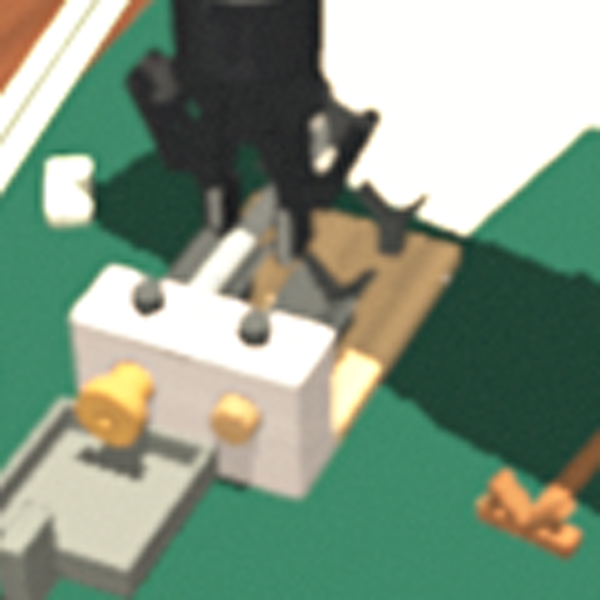

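The push force is a steady 6–7 N. The bush head now stands clear of the face at (110,410), roughly 15 mm out and above the tray. Next come the remaining strokes.

Run:
```python
from push import *
stroke(.024,True)
stroke(.014,True)
p=np.array(manip.get_ee_pos()); manip.movel(p+[0,0,.15],.2); manip.dwell(.5)
s=snap("side");cv2.imwrite("pics/t8.png",cv2.resize(s["pixels"][150:270,230:350,::-1],(600,600),interpolation=cv2.INTER_CUBIC))
```

```text
0 False [-2.1468 -2.7344  0.6656]
   1 False [-1.1876 -0.4836  1.8284]
   2 False [-1.4351  1.6576  2.4414]
   3 False [-0.1817  1.3958  3.6928]
w 0.011981608800092981 moved [-0.0005  0.0241] 22.825
   0 False [ 0.1253 -1.481   1.8741]
   1 False [ 0.5978 -0.2284  2.9711]
   2 False [ 0.2635 -1.5326  3.7973]
   3 False [ 0.4384 -2.7527  3.3813]
w 0.011942903527658233 moved [-0.0006  0.0143] 25.1333
```

View pics/t8.png

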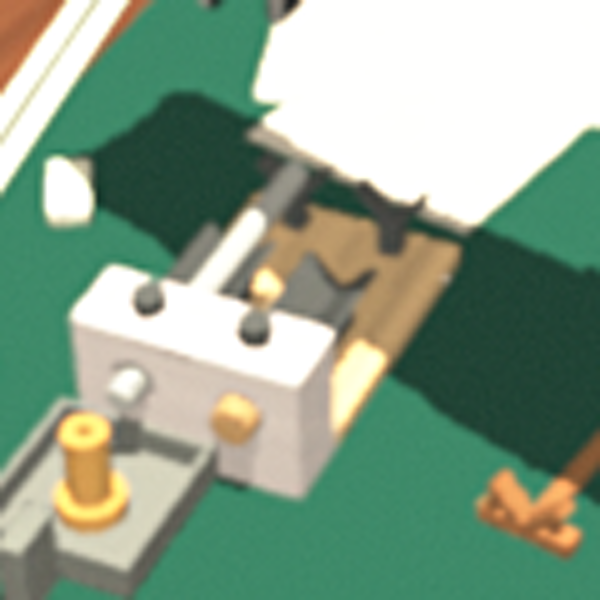

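The bush has dropped out and stands upright on its head inside the tray, with its base at (90,497). Its middle is about 34 mm up, under the 37 mm limit. The drift's end shows in the bore at (128,385) with the rod in its guide, the dowel at (235,418) looks unmoved, and the gripper is clear.

Run:
```python
from act import *
import pickle
s=pickle.load(open("pics/side_last.pkl","rb"))
e=cast(s,[[230+85/5,150+430/5]],.054)[0][:2]; b=cast(s,[[230+91/5,150+503/5]],.010)[0][:2]
print("bush top/base",e,b,"tray centre",jig(.028,.115),manip.get_time_s())
print(ticket.job_done())
```

```text
bush top/base [0.63216578 0.14403193] [0.63123422 0.14703781] tray centre [0.63219432 0.14069318] 26.5833
the job is handed in; nothing more can be done
None
```

The job is handed in at about 27 s: the bush stands on its head near the middle of the tray (middle about 34 mm up, limit 37 mm), the drift lies in its guide, the dowel looked unmoved in the last picture, and the spectacles were never approached.

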